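# Pack two carved tiles and lock the telescoping end stop

### The job

Lay the plywood separator flat and square on the carved tile already lying in the packing cradle, then set the other carved tile flat and square on the separator, without dropping either. Then press the spring button on the cradle's telescoping tube, slide the stop towards the stack until the button pops fully up through the next hole, and let go. Leave the chisel, the mallet and the stone offcut where they are.

Things in the scene. Friction and masses are not known exactly. Their poses are not given: they have to be found in the camera images.
- cradle: Packing cradle fixed to the bench: plank 80 (x) by 400 (y) by 20 mm. Origin: centre of its underside, on the bench. z up, +y = the way the stop slides towards the stack. At the +y end an upright steel end plate, inner face at y 185, top at z 80. At the -y end a steel outer tube, y -195 to -35, x -28 to 28, upper face at z 64. The tile bay between stop and end plate is open at both x sides.
- bay (a point): Fixed point of the cradle in the middle of the tile bay, on the plank's top face (cradle x 0, y 127, z 20). Same axes as the cradle.
- next_hole (a point): Centre of the hole nearest the stack (cradle x 0, y -70, z 64), in the upper face of the outer tube; same axes as the cradle. The tube's top wall, 4 mm thick, has a 22 mm wide slot along y, widened to three round 34 mm holes at cradle y -160, -115 (where the button starts) and -70. The button must end up standing through this hole.
- stop_face (a point): Middle of the top edge of the stop's face towards the stack (cradle y 24 at the start, z 82). The stop is a dark steel plate 74 (x) by 10 (y) mm, z 22 to 82, on the end of the inner tube. With the button in the next hole this face is 116 mm from the end plate; on its way it pushes along a tile or sheet lying a few mm too near.
- button_top (a point): Centre of the flat rubber top of the spring button, which the inner tube carries: a round stem 18 mm across standing up through the slot, top 26 mm above the outer tube when up, on a round bevelled shoulder 31 mm across that fits up into a hole and locks the tube. Pressed down, the shoulder passes under the wall and the stem runs along the slot, still 12 mm proud at the bottom of its travel.
- button (a joint): Travel of the spring button, m: 0 fully up, 0.014 pressed to the bottom; spring 3 N at the top, 9 N at the bottom. Beyond 0.009 the shoulder clears the wall: held at 0.010 to 0.013 the tube slides and can be dragged by fingertip friction on the button. Let go between holes it stays down by about 0.008, the stop can then be pushed, and it springs up by itself within about 3 mm of a hole's centre.
- stop (a joint): Slide of the stop and inner tube along the cradle's +y, m: 0 at the start (middle hole), 0.045 in the next hole towards the stack, -0.045 in the other hole. About 3.5 mm of play either way when locked; pushing will not force it past. Friction about 2 N.
- lower_tile: Pale limestone tile with a carved face, 60 (x) by 110 (y) by 25 (z) mm, about 0.4 kg, loose, lying in the cradle bay carved face up, its long side along the cradle's y. Origin at the centre of its underside.
- upper_tile: The second, equal limestone tile, 60 (x) by 110 (y) by 25 (z) mm, about 0.4 kg, loose on the bench, carved face up. Origin at the centre of its underside. It ends on top of the separator.
- separator: Plain plywood sheet 60 (x) by 110 (y) by 8 (z) mm, 40 g, loose and flat on the bench. Origin at the centre of its underside. The second tile and the separator may change places.
- chisel: Bystander: chisel, 200 mm long along its x, lying between the tile and the separator; origin near mid-length on the bench.
- mallet: Bystander: round dark wooden mallet standing on its head, 94 mm across, 215 mm high, at the right; origin at the centre of its underside.
- offcut: Bystander: stepped limestone offcut 85 by 70 by 67 mm at the left; origin at the centre of its underside.
Things that resemble listed ones, but are neither listed nor needed, are in the scene too. What is shaped like the lower_tile but pink or purple is not meant.

How it is judged:
By the outcome, as a careful person would: the job done as asked, in the order asked, and still so for the second after the job is handed in, with the robot touching nothing.
It also fails if it takes over 66 s, if anything falls off the work surface, if the arm or the gripper's body presses on something with over 40 N, if the wrist force passes 120 N, or if a joint passes its speed limit or range.

### The arm

A 6-joint arm with a two-finger parallel gripper is mounted at the origin on the work surface. World frame = base frame: x ahead of the robot, y to its left, z up, the work surface at z = 0. Lengths are in m, angles in rad, forces in N, time in s.
With the tool pointing down it reaches from about 0.35 to 0.95 m from the base axis. Payload 17.4 kg.
Tool frame: the origin (TCP) lies midway between the tips of the shut fingers; the grasp point (between the pads) lies 19 mm behind it; z points along the fingers, x is the direction in which the jaws open and shut, and the axes are right-handed (so a half turn about z gives the same grasp; the last joint's range is limited). The gripper opens to 93 mm and grips with 3 to 60 N. Pads are 15 mm wide; open, the fingers measure 128 mm over their backs; the gripper's body (75 mm by 188 mm) begins 65 mm behind the grasp point.
Start: joints at [1.128, 0.116, 1.442, -0, 1.584, -0.038], TCP at [0.266, 0.62, 0.219] pointing down, gripper open.
Joint ranges: [-2.83, 2.83], [-0.83, 2.19], [0.07, 2.5], [-1.14, 4.28], [0.01, 3], [-2.97, 2.97]. Speed limits (rad/s): [1.89, 1.89, 2.22, 3.14, 3.14, 3.14].

### API

Orientations are given as a unit quaternion [w, x, y, z].
In Python, from station import status, eyes, arm gives the robot as it stands. The module is installed in compiled form; this text tells all that it offers.
- The arm moves only by the tool step_arm, never from a script. Its argument "targets" is text: rows parted by semicolons, each of 6 numbers parted by spaces: the shift along the tool's x, y, z in mm, then the turn, a rotation vector about the tool's x, y, z in rad. In form: x y z rx ry rz; .... A call has 1 to 20 rows; each row is the pose to reach, as a shift and turn from the pose commanded when the call began, along the tool's axes at that moment; what a row does not reach only later rows make up. A row lasts 1/12 s, in which the tool goes at most 41.7 mm and 7.16 degrees, less where a joint would pass 70% of its speed; a pose out of reach is approached as far as the arm can. A call with a gripper value outside its range is refused whole. "claw" is the finger opening in mm, from 0 to 93, set as the call begins (left out, the last holds). The fingers move at their own pace and stop on an object; "grip_force" is the grip in N (left out, the last holds). Time passes only in rows, so rows that repeat a pose let the fingers close. It gives the time, the measured TCP pose, the force and the opening at its end, in the units of the state.
- status.observe(): the state, without advancing time (a new reading comes with each control period).
- eyes.snapshot(name): name is "scene" or "top"; returns a dict with "color" (420x560x3 uint8, red, green, blue), "z_map" (420x560 float32, m along the optical axis (not along the pixel's ray), 0 where there is no reading), "mtx" (3x3 intrinsics, pixels), "extrinsics" (4x4, takes a point from world to camera coordinates). Camera axes: x right, y up, looking along -z (the intrinsics and any distortion apply to the point x, -y, -z); pixel columns grow to the right and rows downward; lengths in m; the calibration is good to about 2 mm. A picture is of the moment at which its call begins.
- arm.sign_off(): hands the job in, once; it reports no verdict.
The state is a dict: "time_s": time; "qpos": joint angles; "joint_vel": joint speeds; "tau": joint torques, N m; "position": TCP position; "tcp_rot": TCP orientation; "ft_force": force on the tool from outside, world axes, zero at the start; "ft_torque": the same for the moment, N m; "grip_width": finger opening in m.
Only numpy, scipy, OpenCV 4.12 (cv2) and the standard library are available. Lean on these libraries where they do the work, as an engineer would, in place of code of your own. Each camera call takes 0.05 s, during which the arm holds its last target.

## Working session

There is one attempt and no reset: what is moved stays moved. The work goes in short steps, Python scripts to look and compute and a tool call to move; the robot and the scene stay as the last step left them, time stands still between calls to the robot, and variables do not carry over. Pictures are saved under pics/ and viewed, and the job is handed in when it is done.

Besides the shell and the picture viewer there is one more tool, called after "Emit:" as name(argument=value, ...), one argument or row to a line, values as JSON. step_arm: Moves the arm, as the interface text tells. Its arguments: {"type":"object","properties":{"targets":{"type":"string"},"claw":{"type":"number"},"grip_force":{"type":"number"}},"required":["targets"]}

```bash
mkdir -p pics; cat > h.py <<'E'
import numpy as np, cv2
from station import status, eyes, arm
def snap(n,tag):
    s=eyes.snapshot(n); np.savez(f'{n}_{tag}.npz',**s); cv2.imwrite(f'pics/{n}_{tag}.png',s['color'][:,:,::-1]); return s
def load(n,tag): return dict(np.load(f'{n}_{tag}.npz'))
def cloud(s):
    K=s['mtx'];E=s['extrinsics'];z=s['z_map'].astype(float)
    v,u=np.mgrid[:z.shape[0],:z.shape[1]]
    x=(u-K[0,2])/K[0,0]*z; y=(v-K[1,2])/K[1,1]*z
    c=np.stack([x,-y,-z],-1)
    R=E[:3,:3];t=E[:3,3]
    w=(c-t)@R
    w[z==0]=np.nan
    return w
def pix(s,p):
    K=s['mtx'];E=s['extrinsics'];c=E[:3,:3]@np.array(p)+E[:3,3]
    return K[0,0]*c[0]/-c[2]+K[0,2], K[1,1]*-c[1]/-c[2]+K[1,2]
E
python3 - <<'E'
from h import *
for n in('scene','top'):
    s=snap(n,'0'); print(n,s['mtx'].round(1).tolist(),s['extrinsics'].round(3).tolist())
    print({k:v.shape for k,v in s.items() if hasattr(v,'shape')})
print(status.observe())
E
```

```text
scene [[441.3, 0.0, 280.2], [0.0, 441.3, 202.0], [0.0, 0.0, 1.0]] [[-0.095, 0.995, 0.009, -0.063], [-0.829, -0.084, 0.553, 0.375], [0.551, 0.046, 0.833, -1.744], [0.0, 0.0, 0.0, 1.0]]
{'color': (420, 560, 3), 'z_map': (420, 560), 'mtx': (3, 3), 'extrinsics': (4, 4)}
top [[428.5, 0.0, 277.6], [0.0, 428.5, 209.4], [0.0, 0.0, 1.0]] [[0.029, -1.0, -0.009, 0.078], [0.998, 0.028, 0.055, -0.532], [-0.054, -0.01, 0.998, -1.509], [0.0, 0.0, 0.0, 1.0]]
{'color': (420, 560, 3), 'z_map': (420, 560), 'mtx': (3, 3), 'extrinsics': (4, 4)}
{'time_s': 0.1, 'qpos': array([ 1.12822103e+00,  1.16434006e-01,  1.44216664e+00,  2.48347005e-05,
        1.58398961e+00, -3.77970250e-02]), 'joint_vel': array([ 0.00052128, -0.00248659, -0.00025312, -0.00061141,  0.00060715,
        0.00076039]), 'tau': array([ 1.62207496e-03, -7.22914052e+01, -6.23859215e+01,  7.82105955e-02,
        2.28129560e-02, -7.81568269e-05]), 'position': array([0.26575214, 0.62030052, 0.21800147]), 'tcp_rot': array([ 2.48060702e-04,  8.34809655e-01,  5.50538455e-01, -4.32921001e-04]), 'ft_force': array([-0.2220619 , -0.29097787,  0.6113213 ]), 'ft_torque': array([-0.00308711,  0.04533793, -0.01777523]), 'grip_width': 0.09334859700972313}
```

View pics/scene_0.png

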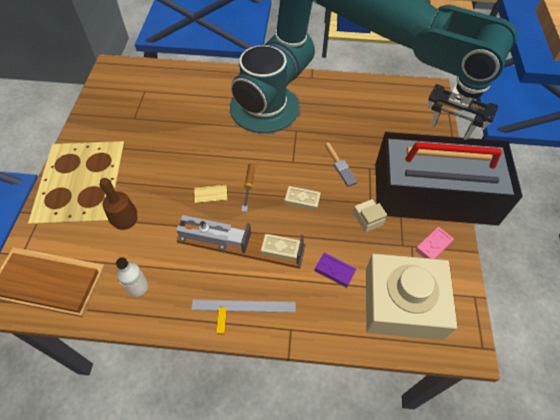

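View pics/top_0.png

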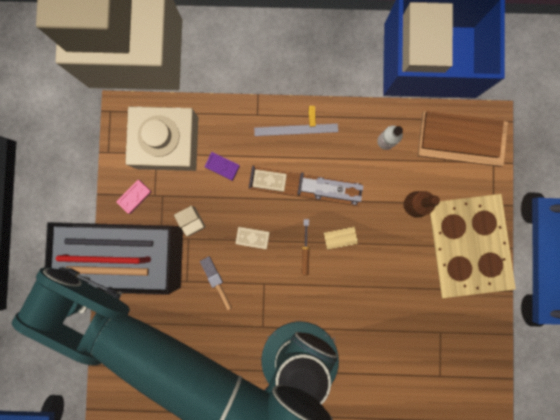

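```bash
python3 - <<'E'
from h import *
s=load('scene','0');t=load('top','0')
a=cv2.resize(s['color'][170:280,170:400],None,fx=3.4,fy=3.4,interpolation=cv2.INTER_CUBIC)
cv2.imwrite('pics/c1.png',a[:,:,::-1])
a=cv2.resize(t['color'][155:260,160:390],None,fx=3.4,fy=3.4,interpolation=cv2.INTER_CUBIC)
cv2.imwrite('pics/c2.png',a[:,:,::-1])
w=cloud(t);ws=cloud(s)
for n,W,p in [('top tile',w,(252,238)),('top sep',w,(340,238)),('top lower',w,(269,180)),('bench',w,(280,150)),('button',w,(350,191)),('sc tile',ws,(302,197)),('sc sep',ws,(210,194)),('sc low',ws,(281,245)),('bench',ws,(270,285)),('bench',ws,(230,215))]:
    u,v=p; print(n,np.nanmedian(W[v-2:v+3,u-2:u+3].reshape(-1,3),0).round(4))
E
```

```text
top tile [0.4255 0.1799 0.0248]
top sep [ 0.4342 -0.1315  0.0077]
top lower [0.63   0.1258 0.0464]
bench [7.455e-01 9.050e-02 3.000e-04]
button [ 0.6018 -0.1619  0.0204]
sc tile [0.4296 0.1779 0.0253]
sc sep [ 0.437  -0.1348  0.0074]
sc low [0.6272 0.1258 0.0435]
bench [7.436e-01 1.038e-01 5.000e-04]
bench [ 0.5111 -0.0547  0.0011]
```

View pics/c1.png

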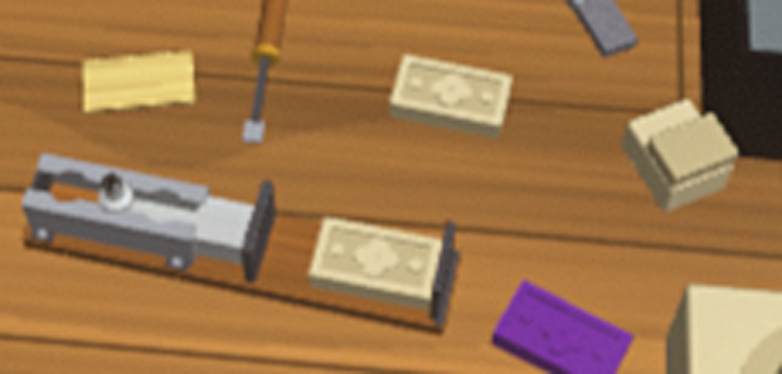

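View pics/c2.png

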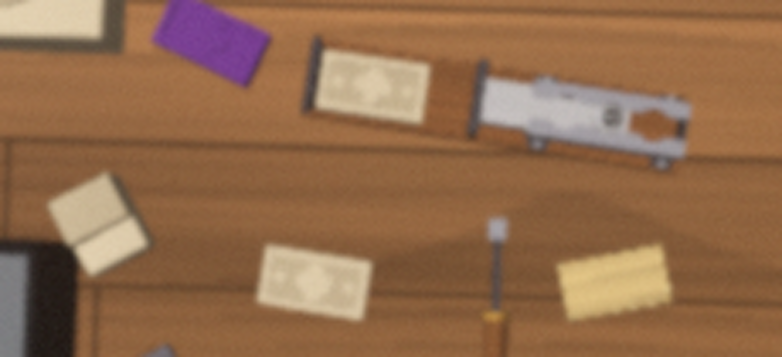

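```bash
cat >> h.py <<'E'
def ray_plane(s,uv,z):
    K=s['mtx'];E=s['extrinsics'];R=E[:3,:3];o=-R.T@E[:3,3]
    uv=np.atleast_2d(uv).astype(float)
    d=np.stack([(uv[:,0]-K[0,2])/K[0,0],-(uv[:,1]-K[1,2])/K[1,1],-np.ones(len(uv))],-1)@R
    return o+d*((z-o[2])/d[:,2])[:,None]
def rect(s,mask,z):
    """min-area rect of the largest blob (4x upsampled mask 0..1) cast on plane z"""
    cs,_=cv2.findContours(mask.astype(np.uint8),cv2.RETR_EXTERNAL,cv2.CHAIN_APPROX_NONE)
    c=max(cs,key=cv2.contourArea)[:,0,:].astype(float)
    p=ray_plane(s,(c+.5)/4-.5,z)[:,:2]*1000
    (cx,cy),(w,h),a=cv2.minAreaRect(p.astype(np.float32))
    b=cv2.boxPoints(((cx,cy),(w,h),a)); e=[b[1]-b[0],b[2]-b[1]]; L=max(e,key=np.linalg.norm)
    ang=np.degrees(np.arctan2(L[1],L[0]))%180
    m=cv2.moments(p.astype(np.float32).reshape(-1,1,2))
    return np.round([m['m10']/m['m00'],m['m01']/m['m00'],cx,cy,min(w,h),max(w,h),ang],1)
def up(s,u0,v0,u1,v1):
    im=np.zeros((420*4,560*4,3),np.uint8)
    f=cv2.resize(s['color'],None,fx=4,fy=4,interpolation=cv2.INTER_LINEAR)
    im[4*v0:4*v1,4*u0:4*u1]=f[4*v0:4*v1,4*u0:4*u1]; return im
E
python3 - <<'E'
from h import *
s=load('scene','0');t=load('top','0')
for S in(s,t):
    E=S['extrinsics'];print('cam',-E[:3,:3].T@E[:3,3])
for n,(S,box,z) in {'tile_t':(t,(230,222,276,255),.025),'tile_s':(s,(280,180,325,215),.025),'low_t':(t,(250,165,290,198),.045),'low_s':(s,(258,228,305,262),.045),'sep_t':(t,(318,222,362,256),.008),'sep_s':(s,(188,180,232,208),.008)}.items():
    im=up(S,*box);hsv=cv2.cvtColor(im,cv2.COLOR_RGB2HSV)
    u0,v0,u1,v1=box; px=S['color'][(v0+v1)//2-3,(u0+u1)//2-5]
    for vt in(130,150,165):
        m=(im[...,2]>vt*0.6)&(hsv[...,2]>vt)&(hsv[...,1]<(170 if 'sep' in n else 120))
        print(n,px,vt,rect(S,m,z))
E
```

```text
cam [1.26570095 0.17397412 1.24600641]
cam [0.44672334 0.07765965 1.53618349]
tile_t [212 193 160] 130 [427.  180.3 426.8 180.3  69.  118.3  82.1]
tile_t [212 193 160] 150 [426.9 180.3 426.9 180.3  66.3 115.5  82.5]
tile_t [212 193 160] 165 [426.7 180.4 426.7 180.3  64.3 113.2  82.5]
tile_s [215 200 154] 130 [426.6 178.9 426.6 178.9  67.  114.5  81.6]
tile_s [215 200 154] 150 [425.7 178.9 425.7 178.9  64.6 113.8  82. ]
tile_s [215 200 154] 165 [425.3 178.9 425.3 178.9  63.5 113.1  81.9]
low_t [214 195 163] 130 [629.8 124.5 629.8 124.4  67.7 115.   83.1]
low_t [214 195 163] 150 [630.1 124.2 630.1 124.1  65.8 112.9  83. ]
low_t [214 195 163] 165 [630.4 124.  630.3 124.   63.4 111.4  83.1]
low_s [214 200 155] 130 [629.7 123.3 629.8 123.6  66.7 112.7  83.2]
low_s [214 200 155] 150 [629.1 123.1 629.1 123.3  64.4 112.1  83.2]
low_s [214 200 155] 165 [628.8 123.1 628.9 123.2  63.1 111.3  83. ]
sep_t [215 185 126] 130 [ 435.5 -132.8  435.  -133.3   65.5  116.2  102.7]
sep_t [215 185 126] 150 [ 435.5 -132.7  434.9 -133.2   62.   112.9  102.8]
sep_t [215 185 126] 165 [ 435.6 -132.6  435.  -133.2   59.2  111.   102.9]
sep_s [235 214 128] 130 [ 434.7 -134.1  434.8 -134.3   67.   112.4  101.4]
sep_s [235 214 128] 150 [ 434.9 -133.9  434.4 -133.9   63.8  109.9  101.6]
sep_s [235 214 128] 165 [ 435.  -133.8  434.4 -133.5   61.7  109.   101.7]
```

```bash
python3 - <<'E'
from h import *
s=load('scene','0');t=load('top','0')
for n,S,boxes in [('top',t,{'end':(246,163,257,195),'stop':(294,170,306,202)}),('scene',s,{'end':(294,228,308,270),'stop':(238,220,254,256)})]:
    W=cloud(S)
    for k,(u0,v0,u1,v1) in boxes.items():
        w=W[v0:v1,u0:u1].reshape(-1,3)*1000; w=w[w[:,2]>74]
        print(n,k,len(w),np.median(w,0).round(1), w.min(0).round(0),w.max(0).round(0))
# tube/buttons: points z 58..70 and >80
for n,S,(u0,v0,u1,v1) in [('top',t,(300,172,366,206)),('scene',s,(174,212,240,256))]:
    w=cloud(S)[v0:v1,u0:u1].reshape(-1,3)*1000
    a=w[(w[:,2]>60)&(w[:,2]<69)]; print(n,'tube',len(a),a.mean(0).round(1),end=' ')
    r=cv2.minAreaRect(a[:,:2].astype(np.float32)); print(r)
    b=w[w[:,2]>80]; print('btn',len(b),b.mean(0).round(1) if len(b) else '',np.nanmax(w[:,2]))
E
python3 - <<'E'
import cv2
import sys; sys.path.insert(0,'.')
E
python3 - <<'E'
from h import *
s=load('scene','0');t=load('top','0')
a=cv2.resize(s['color'][205:265,170:250],None,fx=5,fy=5,interpolation=cv2.INTER_CUBIC)
b=cv2.resize(t['color'][160:220,290:370],None,fx=5,fy=5,interpolation=cv2.INTER_CUBIC)
cv2.imwrite('pics/btn.png',np.hstack([a,b])[:,:,::-1])
E
```

```text
top end 53 [638.2 185.7  79.5] [606. 177.  74.] [673. 193.  89.]
top stop 64 [618.1  18.1  81.8] [583.   9.  77.] [653.  25.  90.]
scene end 58 [645.5 184.6  79.9] [608. 177.  74.] [677. 191.  86.]
scene stop 83 [623.8  16.6  81.5] [585.   8.  74.] [658.  26.  88.]
top tube 428 [ 603.  -101.2   64.1] ((604.5015258789062, -91.58464813232422), (208.41207885742188, 56.439247131347656), 82.48432159423828)
btn 54 [615.2 -42.4  86.1] 97.23446864727323
scene tube 507 [ 604.7 -111.4   64. ] ((605.2445678710938, -99.97173309326172), (194.7921142578125, 59.12434768676758), 81.96719360351562)
btn 35 [ 603.9 -115.7   88.5] 93.33711599002811
```

View pics/btn.png

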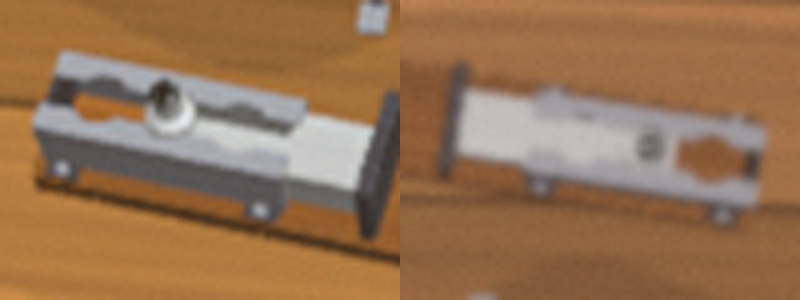

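```bash
cat >> h.py <<'E'
from scipy.spatial.transform import Rotation as Ro
def goto(x,y,z,ang,st=None):
    """mm, ang deg = world direction of tool x, tool pointing down -> tool-frame row"""
    st=st or status.observe(); w=st['tcp_rot']; R=Ro.from_quat([w[1],w[2],w[3],w[0]])
    a=np.radians(ang); T=Ro.from_matrix(np.array([[np.cos(a),np.sin(a),0],[np.sin(a),-np.cos(a),0],[0,0,-1]]))
    d=R.inv().apply(np.array([x,y,z])-st['position']*1000)
    return d.round(1).tolist()+(R.inv()*T).as_rotvec().round(4).tolist()
E
python3 - <<'E'
from h import *
s=load('scene','0');t=load('top','0')
print(ray_plane(s,(203,224),.085),ray_plane(t,(340,189),.09))
W=cloud(t); b=W[205:315,45:185].reshape(-1,3); print('toolbox max z',np.nanpercentile(b[:,2],[50,90,97]))
print(goto(435,-133.4,200,12.2)); 
E
```

```text
[[ 0.60136498 -0.11619349  0.085     ]] [[ 0.60032355 -0.117001    0.09      ]]
toolbox max z [0.15199499 0.54257559 0.56869373]
[-626.1, 452.4, 18.6, 0.0004, 0.0009, 0.9531]
```

Emit:
step_arm(
  targets="-626 452.5 18 0 0 0.953;-626 452.5 18 0 0 0.953;-626 452.5 18 0 0 0.953;-626 452.5 18 0 0 0.953;-626 452.5 18 0 0 0.953;-626 452.5 18 0 0 0.953;-626 452.5 18 0 0 0.953;-626 452.5 18 0 0 0.953;-626 452.5 18 0 0 0.953;-626 452.5 18 0 0 0.953;-626 452.5 18 0 0 0.953;-626 452.5 18 0 0 0.953;-626 452.5 18 0 0 0.953;-626 452.5 18 0 0 0.953;-626 452.5 18 0 0 0.953;-626 452.5 18 0 0 0.953;-626 452.5 18 0 0 0.953;-626 452.5 18 0 0 0.953;-626 452.5 18 0 0 0.953;-626 452.5 18 0 0 0.953",
  claw=88,
)

```text
time_s: 1.77
position: [0.4353, -0.1368, 0.1998]
tcp_rot: [0.0, 0.995, 0.104, -0.001]
ft_force: [0.8, 0.0, -0.7]
grip_width: 0.0881
```

Emit:
step_arm(
  targets="0 0 40 0 0 0;0 0 80 0 0 0;0 0 120 0 0 0;0 0 150 0 0 0;0 0 150 0 0 0;0 0 150 0 0 0",
)

```text
time_s: 2.27
position: [0.4346, -0.1326, 0.0504]
tcp_rot: [-0.001, 0.994, 0.106, -0.001]
ft_force: [-0.3, -0.4, 1.0]
grip_width: 0.0878
```

```bash
python3 - <<'E'
from h import *
st=status.observe(); print(st['position'],st['tcp_rot'],st['ft_force'])
s=snap('scene','1')
print(pix(s,st['position']))
print(goto(435,-133.5,3,12.2))
a=cv2.resize(s['color'][120:240,150:310],None,fx=5,fy=5,interpolation=cv2.INTER_CUBIC)
cv2.imwrite('pics/c3.png',a[:,:,::-1])
E
```

```text
[ 0.43463258 -0.13257065  0.05038004] [-5.70553114e-04  9.94314210e-01  1.06478772e-01 -1.09398295e-03] [-0.25005208 -0.44217663  0.97330089]
(np.float64(209.17721824521033), np.float64(185.97964848761706))
[-0.8, 0.3, 49.2, 0.0003, -0.0006, 0.0005]
```

View pics/c3.png

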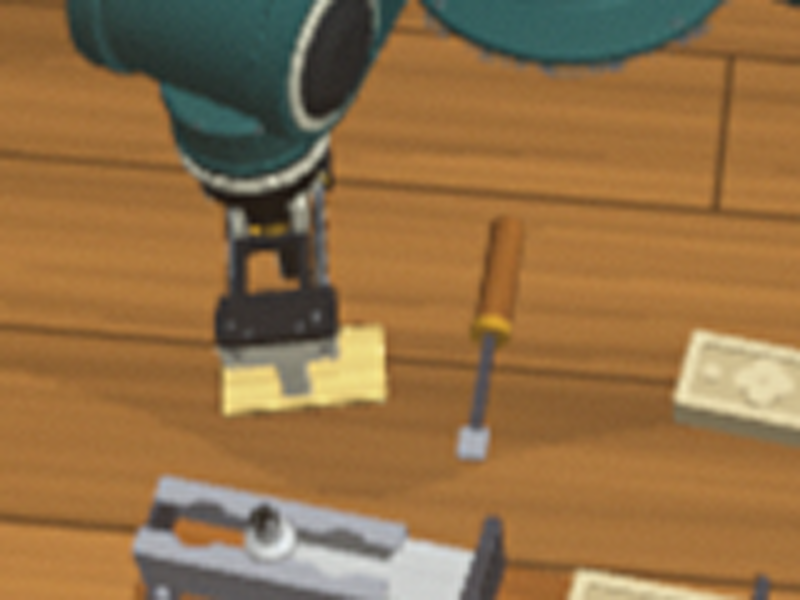

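Emit:
step_arm(
  targets="0 0 25 0 0 0;0 0 42 0 0 0;0 0 47 0 0 0;0 0 47 0 0 0;0 0 47 0 0 0",
)

```text
time_s: 2.73
position: [0.4362, -0.1334, 0.0057]
tcp_rot: [0.0, 0.994, 0.106, 0.001]
ft_force: [-0.1, 0.2, 0.1]
grip_width: 0.0878
```

Emit:
step_arm(
  targets="0 0 0 0 0 0;0 0 0 0 0 0;0 0 0 0 0 0;0 0 0 0 0 0;0 0 0 0 0 0;0 0 0 0 0 0;0 0 0 0 0 0;0 0 0 0 0 0",
  claw=52,
  grip_force=15,
)

```text
time_s: 3.4
position: [0.4354, -0.1333, 0.0039]
tcp_rot: [0.0, 0.994, 0.106, 0.0]
ft_force: [-0.5, 1.0, 5.8]
grip_width: 0.0599
```

Emit:
step_arm(
  targets="0 0 -15 0 0 0;0 0 -40 0 0 0;0 0 -80 0 0 0;0 0 -116 0 0 0;0 0 -116 0 0 0;0 0 -116 0 0 0",
)

```text
time_s: 3.9
position: [0.436, -0.1335, 0.1213]
tcp_rot: [0.001, 0.994, 0.106, 0.002]
ft_force: [0.2, -0.6, -0.9]
grip_width: 0.0596
```

```bash
python3 - <<'E'
from h import *
st=status.observe(); print(st['position'],st['tcp_rot'],st['ft_force'],st['grip_width'])
s=snap('scene','2')
print(goto(629.5,123.6,160,-6.9))
a=cv2.resize(s['color'][60:220,150:310],None,fx=4,fy=4,interpolation=cv2.INTER_CUBIC)
cv2.imwrite('pics/c4.png',a[:560,:,::-1])
E
```

```text
[ 0.43604001 -0.13346149  0.12132917] [7.57811951e-04 9.94331148e-01 1.06314027e-01 1.52364430e-03] [ 0.22711412 -0.63863785 -0.87737366] 0.05959737172136431
[244.1, -209.9, -40.5, 0.0002, -0.0005, 0.3334]
```

View pics/c4.png

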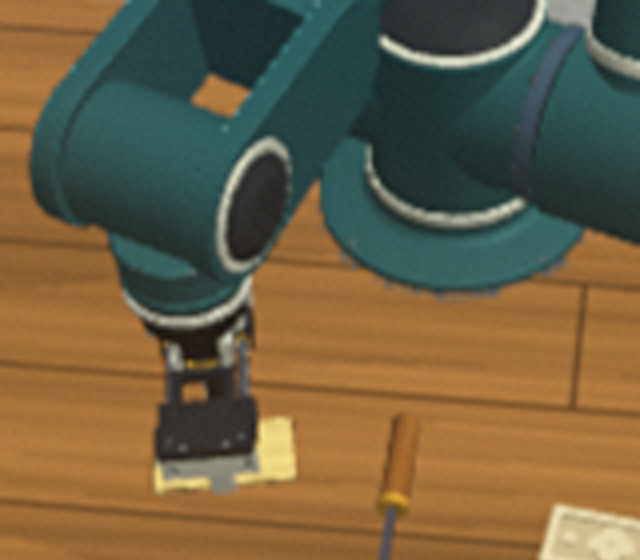

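Emit:
step_arm(
  targets="20 -17 -20 0 0 0.03;45 -39 -40 0 0 0.07;75 -64 -40 0 0 0.11;105 -90 -40 0 0 0.15;135 -116 -40 0 0 0.19;165 -142 -40 0 0 0.23;195 -168 -40 0 0 0.27;220 -189 -40 0 0 0.3;236 -203 -40 0 0 0.325;244 -210 -40 0 0 0.3334;244 -210 -40 0 0 0.3334;244 -210 -40 0 0 0.3334;244 -210 -40 0 0 0.3334",
)

```text
time_s: 5.03
position: [0.6286, 0.1227, 0.159]
tcp_rot: [0.0, 0.998, -0.06, -0.0]
ft_force: [0.4, -0.2, -0.1]
grip_width: 0.0592
```

```bash
python3 - <<'E'
from h import *
st=status.observe(); print(st['position'],st['tcp_rot'],st['ft_force'],st['grip_width'])
print(goto(629.5,123.6,70,-6.9))
E
```

```text
[0.62864041 0.12266664 0.15902618] [ 2.11805984e-04  9.98187174e-01 -6.01837552e-02 -4.87190877e-04] [ 0.42806487 -0.21707751 -0.10849036] 0.05915727012911813
[0.8, -1.1, 89.0, 0.0005, 0.0009, -0.0]
```

Emit:
step_arm(
  targets="0 0 25 0 0 0;0.5 -0.5 55 0 0 0;0.5 -0.5 80 0 0 0;0.5 -0.5 89 0 0 0;0.5 -0.5 89 0 0 0;0.5 -0.5 89 0 0 0",
)

```text
time_s: 5.53
position: [0.63, 0.1235, 0.0717]
tcp_rot: [-0.0, 0.998, -0.06, 0.0]
ft_force: [0.2, 0.2, 0.5]
grip_width: 0.06
```

```bash
python3 - <<'E'
from h import *
st=status.observe(); print(st['position'],st['tcp_rot'],st['ft_force'],st['grip_width'])
s=snap('scene','3');t=snap('top','3')
a=cv2.resize(s['color'][190:280,220:320],None,fx=4,fy=4,interpolation=cv2.INTER_CUBIC)
b=cv2.resize(t['color'][140:230,230:330],None,fx=4,fy=4,interpolation=cv2.INTER_CUBIC)
cv2.imwrite('pics/c5.png',np.hstack([a,b])[:,:,::-1])
E
```

```text
[0.62995658 0.12350418 0.07171056] [-2.48900035e-05  9.98172088e-01 -6.04351937e-02  2.64424015e-04] [0.23030428 0.22737351 0.50075345] 0.06000274847232496
```

View pics/c5.png

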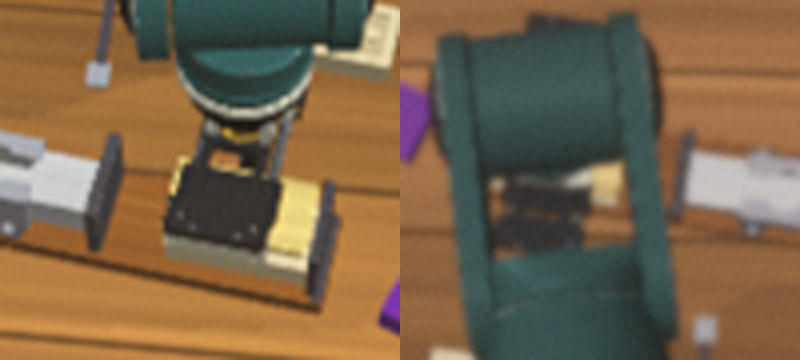

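```bash
python3 - <<'E'
from h import *
s=load('scene','3');t=load('top','3')
z=.076
print('scene RT,RB,LT',(ray_plane(s,[(301.25,235),(297,254.5),(264.5,228.7)],z)*1000).round(1)[:,:2].tolist())
print('top -y end corners',(ray_plane(t,[(230+222/4,140+162/4),(230+219/4,140+206/4)],z)*1000).round(1)[:,:2].tolist())
c=np.array([629.8,123.5]);yc=np.array([.12,.9928]);xc=np.array([.9928,-.12])
print('expect',[ (c+a*30*xc+b*55*yc).round(1).tolist() for a,b in((-1,1),(1,1),(-1,-1),(1,-1))])
a=cv2.resize(s['color'][215:275,245:315],None,fx=10,fy=10,interpolation=cv2.INTER_CUBIC)
cv2.imwrite('pics/c6.png',a[:,:,::-1])
E
```

```text
scene RT,RB,LT [[604.5, 185.0], [671.5, 177.0], [593.8, 71.6]]
top -y end corners [[625.9, 68.1], [588.0, 69.6]]
expect [[606.6, 181.7], [666.2, 174.5], [593.4, 72.5], [653.0, 65.3]]
```

View pics/c6.png

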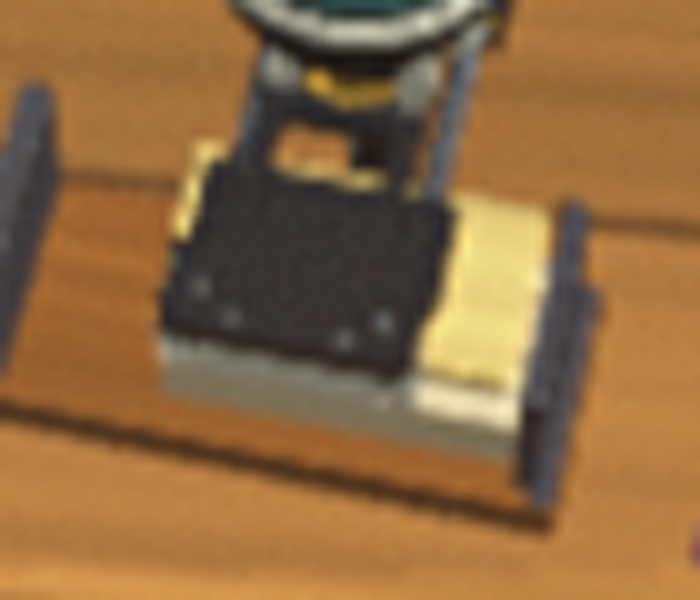

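Emit:
step_arm(
  targets="0 0.5 10 0 0 0;0 0.5 17 0 0 0;0 0.5 20 0 0 0;0 0.5 21 0 0 0;0 0.5 21 0 0 0;0 0.5 21 0 0 0",
)

```text
time_s: 6.13
position: [0.6299, 0.1237, 0.0497]
tcp_rot: [-0.0, 0.998, -0.06, 0.0]
ft_force: [0.4, -0.4, -0.5]
grip_width: 0.0598
```

Emit:
step_arm(
  targets="0 0 1 0 0 0;0 0 1 0 0 0;0 0 1 0 0 0",
)

```text
time_s: 6.38
position: [0.63, 0.1237, 0.049]
tcp_rot: [-0.0, 0.998, -0.06, 0.0]
ft_force: [0.2, -0.1, 2.3]
grip_width: 0.0595
```

Emit:
step_arm(
  targets="0 0 0.7 0 0 0;0 0 0.7 0 0 0;0 0 0.7 0 0 0",
)

```text
time_s: 6.63
position: [0.63, 0.1237, 0.0489]
tcp_rot: [-0.0, 0.998, -0.06, 0.0]
ft_force: [-3.6, 0.2, 9.4]
grip_width: 0.0596
```

Contact. Release, rise, look.

Emit:
step_arm(
  targets="0 0 0 0 0 0;0 0 0 0 0 0;0 0 0 0 0 0;0 0 0 0 0 0;0 0 -20 0 0 0;0 0 -60 0 0 0;0 0 -110 0 0 0;0 0 -110 0 0 0;0 0 -110 0 0 0",
  claw=80,
)

```text
time_s: 7.38
position: [0.6312, 0.1238, 0.1622]
tcp_rot: [-0.001, 0.998, -0.06, 0.003]
ft_force: [-0.1, 0.7, 0.3]
grip_width: 0.0802
```

```bash
python3 - <<'E'
from h import *
st=status.observe(); print(st['position'],st['tcp_rot'],st['ft_force'],st['grip_width'])
print(goto(426.2,179.6,160,-7.8))
E
```

```text
[0.63122468 0.12383134 0.16221608] [-6.26549456e-04  9.98184924e-01 -6.01506294e-02  2.89245096e-03] [-0.05738383  0.65528566  0.26984759] 0.08016231272645544
[-210.2, -30.7, 1.1, -0.0016, -0.0057, 0.0158]
```

Emit:
step_arm(
  targets="-40 -6 0 0 0 0.0158;-80 -12 0 0 0 0.0158;-120 -18 0 0 0 0.0158;-160 -24 0 0 0 0.0158;-195 -29 0 0 0 0.0158;-210 -31 0 0 0 0.0158;-210 -31 50 0 0 0.0158;-210 -31 90 0 0 0.0158;-210 -31 100 0 0 0.0158;-210 -31 100 0 0 0.0158;-210 -31 100 0 0 0.0158",
  claw=88,
)

```text
time_s: 8.3
position: [0.4246, 0.1794, 0.0573]
tcp_rot: [0.0, 0.998, -0.068, -0.001]
ft_force: [0.3, -0.1, 1.3]
grip_width: 0.0879
```

```bash
python3 - <<'E'
from h import *
st=status.observe(); print(st['position'],st['tcp_rot'],st['ft_force'],st['grip_width'])
print(goto(426.2,179.6,3,-7.8))
s=snap('scene','4');t=snap('top','4')
for n,(S,box,z) in {'sep_t':(t,(248,163,292,200),.053),'sep_s':(s,(256,222,307,258),.053)}.items():
    im=up(S,*box);hsv=cv2.cvtColor(im,cv2.COLOR_RGB2HSV)
    for vt in(130,150,165):
        m=(im[...,2]>vt*0.6)&(hsv[...,2]>vt)&(hsv[...,1]<170)
        print(n,vt,rect(S,m,z))
a=cv2.resize(s['color'][170:280,220:330],None,fx=5,fy=5,interpolation=cv2.INTER_CUBIC)
cv2.imwrite('pics/c7.png',a[:,:,::-1])
E
```

```text
[0.4245686  0.17942515 0.05731052] [ 4.06378423e-04  9.97682190e-01 -6.80380674e-02 -9.51288638e-04] [ 0.30537554 -0.090722    1.31602231] 0.0878998779636759
[1.7, -0.4, 54.3, 0.0009, 0.0018, -0.0]
sep_t 130 [630.6 124.2 630.7 123.9  68.6 114.5  83.4]
sep_t 150 [630.6 124.4 630.4 124.1  65.1 111.8  83.9]
sep_t 165 [630.8 124.4 630.7 124.   62.1 110.   83.7]
sep_s 130 [631.7 123.3 631.7 123.   65.5 114.3  83.4]
sep_s 150 [631.6 123.5 631.2 123.   63.  112.6  82.9]
sep_s 165 [631.6 123.5 631.2 123.1  60.5 111.8  83.2]
```

View pics/c7.png

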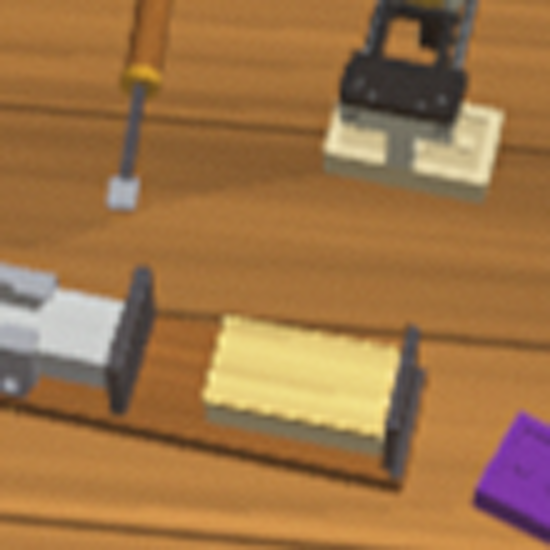

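Emit:
step_arm(
  targets="1.5 0 25 0 0 0;1.5 0 45 0 0 0;1.5 0 53 0 0 0;1.5 0 53 0 0 0;1.5 0 53 0 0 0",
)

```text
time_s: 8.82
position: [0.4271, 0.1796, 0.0062]
tcp_rot: [-0.0, 0.998, -0.068, 0.0]
ft_force: [0.4, 0.7, 0.3]
grip_width: 0.0878
```

Emit:
step_arm(
  targets="0 0 0 0 0 0;0 0 0 0 0 0;0 0 0 0 0 0;0 0 0 0 0 0;0 0 0 0 0 0;0 0 0 0 0 0;0 0 0 0 0 0;0 0 0 0 0 0",
  claw=52,
  grip_force=35,
)

```text
time_s: 9.48
position: [0.4265, 0.1795, 0.0053]
tcp_rot: [-0.0, 0.998, -0.068, -0.0]
ft_force: [-3.0, -0.3, 5.7]
grip_width: 0.0597
```

Emit:
step_arm(
  targets="0 0 -10 0 0 0;0 0 -30 0 0 0;0 0 -65 0 0 0;0 0 -105 0 0 0;0 0 -145 0 0 0;0 0 -155 0 0 0;0 0 -155 0 0 0;0 0 -155 0 0 0",
)

```text
time_s: 10.15
position: [0.4263, 0.1793, 0.1592]
tcp_rot: [0.0, 0.998, -0.068, -0.0]
ft_force: [-0.5, -0.3, -5.2]
grip_width: 0.0596
```

```bash
python3 - <<'E'
from h import *
st=status.observe(); print(st['position'],st['tcp_rot'],st['ft_force'],st['grip_width'])
print(goto(630.4,123.7,160,-6.8))
E
```

```text
[0.42633855 0.17929653 0.15924791] [ 6.73655730e-05  9.97682723e-01 -6.80380093e-02 -9.93557129e-05] [-0.45045399 -0.33582068 -5.16076644] 0.0596027162492119
[209.7, 27.4, -0.8, 0.0001, 0.0002, -0.0175]
```

Emit:
step_arm(
  targets="15 2 0 0 0 -0.0175;40 5 0 0 0 -0.0175;70 9 0 0 0 -0.0175;100 13 0 0 0 -0.0175;130 17 0 0 0 -0.0175;160 21 0 0 0 -0.0175;185 24 0 0 0 -0.0175;202 26.5 0 0 0 -0.0175;210 27.5 0 0 0 -0.0175;210 27.5 0 0 0 -0.0175;210 27.5 0 0 0 -0.0175;210 27.5 0 0 0 -0.0175",
)

```text
time_s: 11.15
position: [0.6298, 0.124, 0.1592]
tcp_rot: [0.0, 0.998, -0.059, -0.001]
ft_force: [0.1, 0.5, -4.0]
grip_width: 0.0596
```

```bash
python3 - <<'E'
from h import *
st=status.observe(); print(st['position'],st['tcp_rot'],st['ft_force'],st['grip_width'])
print(goto(630.4,123.7,70,-6.8))
E
```

```text
[0.62977728 0.1239665  0.1591526 ] [ 7.70789932e-05  9.98250456e-01 -5.91234488e-02 -6.63197034e-04] [ 0.07038173  0.502874   -4.00277633] 0.05957025148849487
[0.8, 0.2, 89.2, 0.0002, 0.0013, 0.0004]
```

Emit:
step_arm(
  targets="0.5 0 20 0 0 0;0.5 0 50 0 0 0;0.5 0 75 0 0 0;0.5 0 88 0 0 0;0.5 0 94 0 0 0;0.5 0 97 0 0 0;0.5 0 97 0 0 0;0.5 0 97 0 0 0",
)

```text
time_s: 11.82
position: [0.6319, 0.1238, 0.0645]
tcp_rot: [-0.0, 0.998, -0.059, 0.001]
ft_force: [0.9, -0.4, -4.7]
grip_width: 0.0599
```

```bash
python3 - <<'E'
from h import *
st=status.observe(); print(st['position'],st['tcp_rot'],st['ft_force'],st['grip_width'])
s=snap('scene','5')
a=cv2.resize(s['color'][195:275,235:325],None,fx=7,fy=7,interpolation=cv2.INTER_CUBIC)
cv2.imwrite('pics/c8.png',a[:,:,::-1])
E
```

```text
[0.63194869 0.12375036 0.06452476] [-1.85730058e-04  9.98240679e-01 -5.92847844e-02  9.08998552e-04] [ 0.87514737 -0.41429854 -4.69822683] 0.05992213191588896
```

View pics/c8.png

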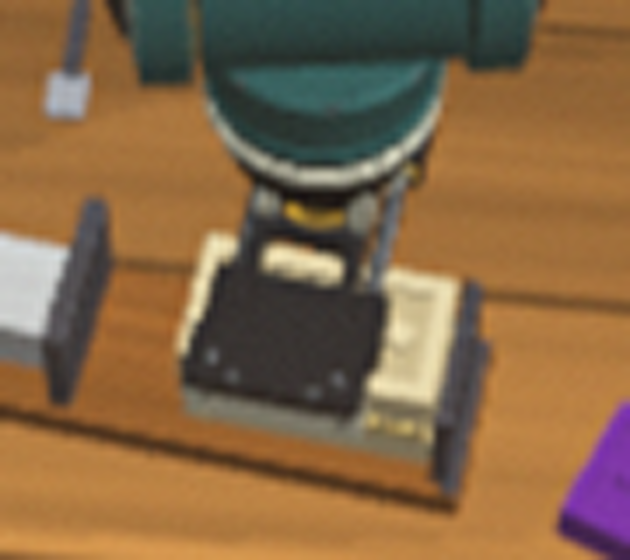

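Emit:
step_arm(
  targets="0 0 3 0 0 0;0 0 4 0 0 0;0 0 4.5 0 0 0;0 0 4.5 0 0 0;0 0 4.5 0 0 0",
)

```text
time_s: 12.28
position: [0.6314, 0.1236, 0.0585]
tcp_rot: [0.0, 0.998, -0.059, -0.0]
ft_force: [-0.2, -0.7, -3.9]
grip_width: 0.0598
```

Emit:
step_arm(
  targets="-0.7 0 0.8 0 0 0;-0.7 0 0.8 0 0 0;-0.7 0 0.8 0 0 0",
)

```text
time_s: 12.53
position: [0.6313, 0.1236, 0.0584]
tcp_rot: [-0.0, 0.998, -0.059, 0.001]
ft_force: [4.1, -1.0, 1.4]
grip_width: 0.06
```

Emit:
step_arm(
  targets="0 0 0.3 0 0 0;0 0 0.3 0 0 0",
)

```text
time_s: 12.7
position: [0.6313, 0.1236, 0.0584]
tcp_rot: [-0.0, 0.998, -0.059, 0.001]
ft_force: [2.9, -2.4, 6.0]
grip_width: 0.0596
```

Emit:
step_arm(
  targets="0 0 0 0 0 0;0 0 0 0 0 0;0 0 0 0 0 0;0 0 0 0 0 0;0 0 -20 0 0 0;0 0 -60 0 0 0;0 0 -100 0 0 0;0 0 -100 0 0 0;0 0 -100 0 0 0",
  claw=78,
)

```text
time_s: 13.45
position: [0.6316, 0.1239, 0.1601]
tcp_rot: [-0.0, 0.998, -0.059, 0.002]
ft_force: [0.4, -0.2, -1.0]
grip_width: 0.078
```

```bash
python3 - <<'E'
from h import *
st=status.observe(); print(st['position'],st['tcp_rot'],st['ft_force'],st['grip_width'])
print(goto(602,-116.3,130,-6.8))
E
```

```text
[0.63160899 0.1238761  0.16006273] [-4.85012841e-04  9.98238240e-01 -5.92956764e-02  2.05013606e-03] [ 0.44146284 -0.19857783 -0.98297713] 0.07799036108046527
[-1.1, 242.0, 29.8, -0.0012, -0.004, 0.0]
```

Emit:
step_arm(
  targets="0 35 0 0 0 0;0 75 0 0 0 0;-1 115 0 0 0 0;-1 155 0 0 0 0;-1 195 0 0 0 0;-1 230 0 0 0 0;-1 242 10 0 0 0;-1 242 30 0 0 0;-1 242 45 0 0 0;-1 242 45 0 0 0;-1 242 45 0 0 0;-1 242 45 0 0 0",
  claw=0,
)

```text
time_s: 14.45
position: [0.6013, -0.1157, 0.1127]
tcp_rot: [-0.0, 0.998, -0.059, 0.0]
ft_force: [0.4, 0.2, 0.7]
grip_width: 0.0032
```

```bash
python3 - <<'E'
from h import *
st=status.observe(); print(st['position'],st['tcp_rot'],st['ft_force'],st['grip_width'])
print(goto(602,-116.3,100,-6.8))
s=snap('scene','6');t=snap('top','6')
for n,(S,box,z) in {'tile_t':(t,(248,160,296,202),.078),'tile_s':(s,(252,215,308,258),.078)}.items():
    im=up(S,*box);hsv=cv2.cvtColor(im,cv2.COLOR_RGB2HSV)
    for vt in(150,165):
        m=(im[...,2]>vt*0.6)&(hsv[...,2]>vt)&(hsv[...,1]<120)
        print(n,vt,rect(S,m,z))
a=cv2.resize(s['color'][190:280,170:310],None,fx=5,fy=5,interpolation=cv2.INTER_CUBIC)
cv2.imwrite('pics/c9.png',a[:,:,::-1])
E
```

```text
[ 0.60130181 -0.11574681  0.11269848] [-2.44241945e-05  9.98270885e-01 -5.87812717e-02  2.84681537e-05] [0.35954484 0.19181633 0.68200169] 0.0031954599072409008
[0.8, 0.5, 12.7, -0.0001, -0.0001, 0.0011]
tile_t 150 [632.  123.2 631.2 123.2  71.1 114.1  83. ]
tile_t 165 [632.9 123.1 632.6 123.1  66.6 112.4  83.1]
tile_s 150 [632.  123.1 631.9 123.2  64.8 114.6  83.3]
tile_s 165 [631.5 122.9 631.4 123.   63.9 113.6  83.2]
```

View pics/c9.png

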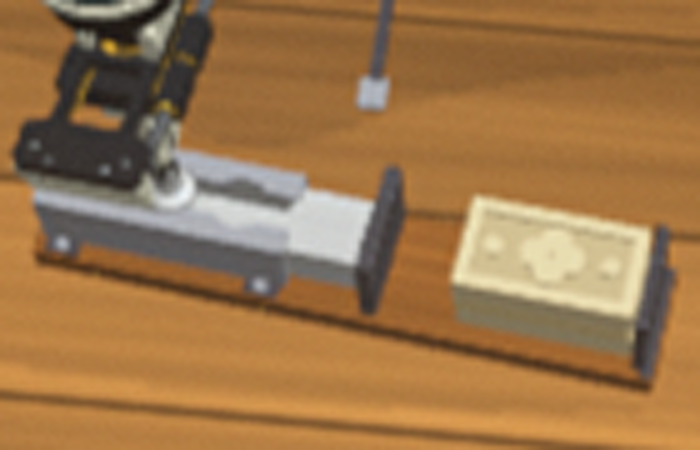

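Emit:
step_arm(
  targets="1 0.5 12 0 0 0;1 0.5 19 0 0 0;1 0.5 20 0 0 0;1 0.5 20 0 0 0;1 0.5 20 0 0 0",
)

```text
time_s: 14.97
position: [0.6019, -0.1171, 0.0922]
tcp_rot: [-0.0, 0.998, -0.059, -0.0]
ft_force: [-0.2, -0.1, 1.1]
grip_width: 0.0003
```

Emit:
step_arm(
  targets="0 0 4 0 0 0;0 0 8 0 0 0;0 0 10 0 0 0;0 0 10 0 0 0;0 0 10 0 0 0",
)

```text
time_s: 15.38
position: [0.6024, -0.1172, 0.0828]
tcp_rot: [0.0, 0.998, -0.059, 0.001]
ft_force: [1.8, -1.1, 5.7]
grip_width: 0.0005
```

Emit:
step_arm(
  targets="0 0 3 0 0 0;0 0 5 0 0 0;0 0 5 0 0 0;0 0 5 0 0 0;0 0 5 0 0 0",
)

```text
time_s: 15.8
position: [0.6024, -0.1172, 0.0781]
tcp_rot: [0.0, 0.998, -0.059, 0.001]
ft_force: [1.5, -0.2, 7.9]
grip_width: 0.0001
```

Emit:
step_arm(
  targets="0 -1 0 0 0 0;0 -3 0 0 0 0;0 -6 0 0 0 0;0 -9 0 0 0 0;0 -12 0 0 0 0;0 -15 0 0 0 0;0 -15 0 0 0 0;0 -15 0 0 0 0",
)

```text
time_s: 16.47
position: [0.6043, -0.1021, 0.0782]
tcp_rot: [-0.0, 0.998, -0.059, 0.001]
ft_force: [2.1, 1.7, 7.9]
grip_width: 0.0006
```

```bash
python3 - <<'E'
from h import *
st=status.observe(); print(st['position'],st['ft_force'])
s=snap('scene','7')
w=cloud(s)[216:258,234:270].reshape(-1,3)*1000; w=w[(w[:,2]>74)&(w[:,1]<62)]; print(np.median(w,0),len(w))
a=cv2.resize(s['color'][190:280,170:310],None,fx=5,fy=5,interpolation=cv2.INTER_CUBIC)
cv2.imwrite('pics/c10.png',a[:,:,::-1])
E
```

```text
[ 0.60432462 -0.10210513  0.0782335 ] [2.08039125 1.71580889 7.87644386]
[624.70075027  32.52577823  82.4141026 ] 87
```

View pics/c10.png

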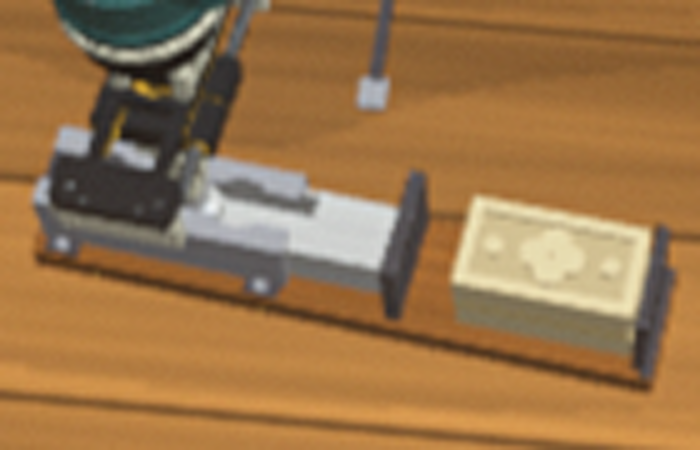

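Emit:
step_arm(
  targets="0 -1 0 0 0 0;0 -3 0 0 0 0;0 -6 0 0 0 0;0 -9 0 0 0 0;0 -12 0 0 0 0;0 -15 0 0 0 0;0 -18 0 0 0 0;0 -21 0 0 0 0;0 -24 0 0 0 0;0 -27 0 0 0 0;0 -29 0 0 0 0;0 -29.5 0 0 0 0;0 -29.5 0 0 0 0;0 -29.5 0 0 0 0",
)

```text
time_s: 17.68
position: [0.6081, -0.0731, 0.0784]
tcp_rot: [0.0, 0.998, -0.059, 0.001]
ft_force: [4.2, 0.1, 6.0]
grip_width: 0.0005
```

```bash
python3 - <<'E'
from h import *
st=status.observe(); print(st['position'],st['ft_force'])
s=snap('scene','8')
w=cloud(s)[216:262,240:266].reshape(-1,3)*1000; w=w[(w[:,2]>79)&(w[:,1]<66)]; print(np.median(w,0),len(w))
a=cv2.resize(s['color'][190:280,170:310],None,fx=5,fy=5,interpolation=cv2.INTER_CUBIC)
cv2.imwrite('pics/c11.png',a[:,:,::-1])
E
```

```text
[ 0.60809718 -0.07306624  0.07840471] [4.15548303 0.12915792 5.99259285]
[632.28080531  60.11211512  82.15617569] 60
```

View pics/c11.png

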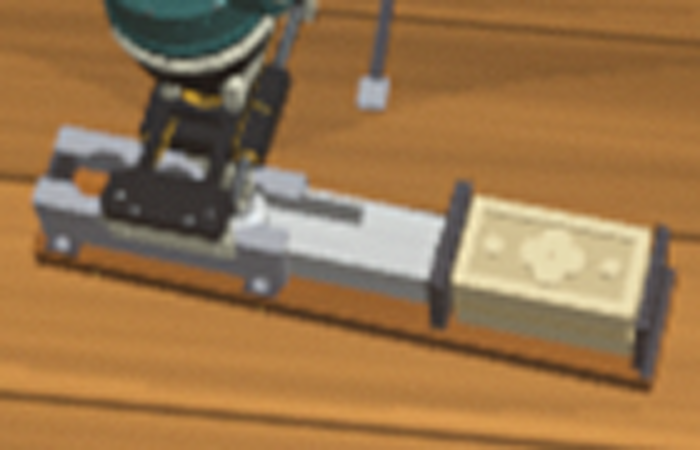

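Emit:
step_arm(
  targets="0 0 -3 0 0 0;0 0 -7 0 0 0;0 0 -12 0 0 0;0 0 -40 0 0 0;0 0 -80 0 0 0;0 80 -110 0 0 0;-40 110 -110 0 0 0;-80 110 -110 0 0 0;-120 120 -110 0 0 0;-160 120 -110 0 0 0;-180 120 -110 0 0 0;-180 120 -110 0 0 0",
)

```text
time_s: 18.73
position: [0.4096, -0.1705, 0.1879]
tcp_rot: [0.0, 0.998, -0.06, 0.0]
ft_force: [-0.5, 0.9, 0.5]
grip_width: 0.0001
```

```bash
python3 - <<'E'
from h import *
st=status.observe(); print(st['position'],st['ft_force'])
s=snap('scene','9');t=snap('top','9')
w=cloud(s)[205:262,235:268].reshape(-1,3)*1000; w=w[(w[:,2]>79.5)&(w[:,1]<66)]; print('stop',np.median(w,0),len(w))
for n,S,(u0,v0,u1,v1) in [('top',t,(300,165,366,206)),('scene',s,(190,205,240,256))]:
    w=cloud(S)[v0:v1,u0:u1].reshape(-1,3)*1000
    b=w[(w[:,2]>80)&(w[:,1]<-45)]; print(n,'btn',len(b),np.median(b,0).round(1) if len(b) else '',np.nanmax(b[:,2]))
for n,(S,box,z) in {'tile_t':(t,(248,160,292,202),.078),'tile_s':(s,(262,215,308,258),.078)}.items():
    im=up(S,*box);hsv=cv2.cvtColor(im,cv2.COLOR_RGB2HSV)
    for vt in(150,165):
        m=(im[...,2]>vt*0.6)&(hsv[...,2]>vt)&(hsv[...,1]<120)
        print(n,vt,rect(S,m,z))
a=cv2.resize(s['color'][200:275,175:307],None,fx=6,fy=6,interpolation=cv2.INTER_CUBIC)
cv2.imwrite('pics/c12.png',a[:,:,::-1])
a=cv2.resize(t['color'][155:215,240:370],None,fx=6,fy=6,interpolation=cv2.INTER_CUBIC)
cv2.imwrite('pics/c13.png',a[:,:,::-1])
E
```

```text
[ 0.40957556 -0.17054541  0.18787771] [-0.46785831  0.85341184  0.52589191]
stop [632.70752396  60.14056471  82.12020281] 55
top btn 24 [605.8 -69.8  89.4] 93.8763432328867
scene btn 33 [611.7 -71.2  89.5] 97.40823885288744
tile_t 150 [632.3 123.4 631.5 123.5  70.2 113.5  83.4]
tile_t 165 [633.1 123.5 632.7 123.6  66.2 111.2  83.3]
tile_s 150 [631.8 123.9 631.9 123.6  64.6 113.6  83.3]
tile_s 165 [631.4 123.8 631.4 123.6  63.7 112.5  83.2]
```

View pics/c12.png

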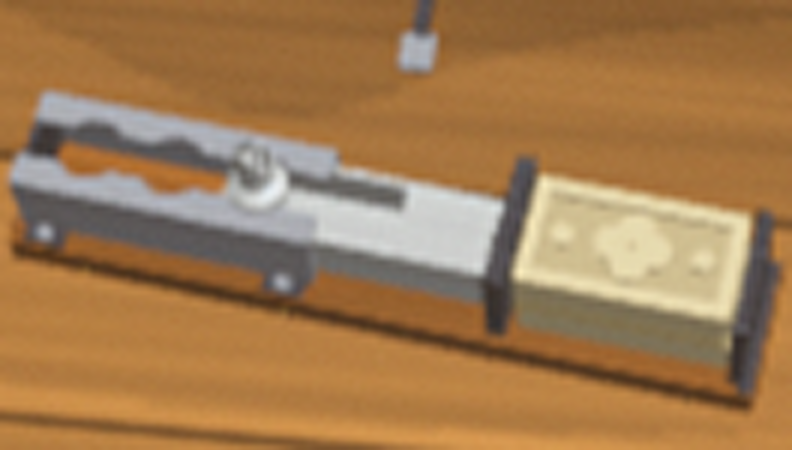

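View pics/c13.png

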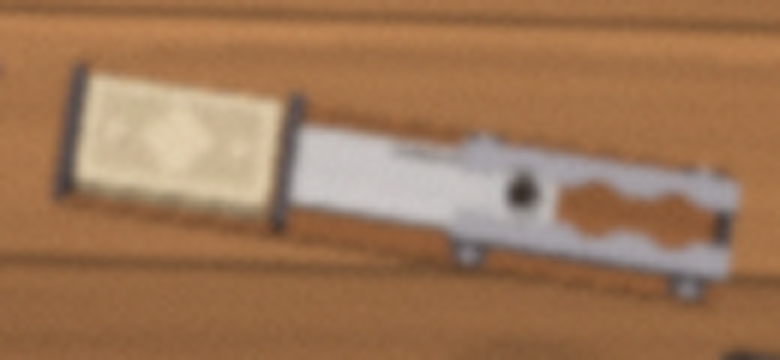

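View pics/scene_9.png

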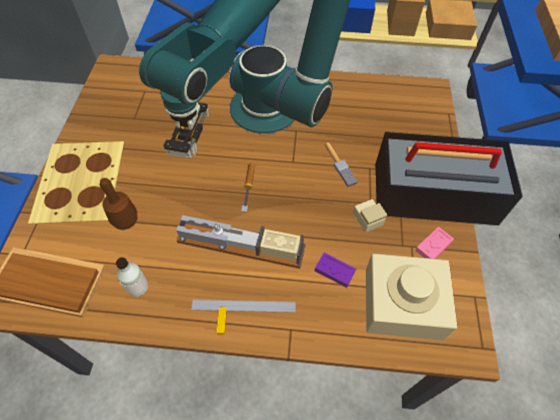

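```bash
python3 - <<'E'
from h import *
print(arm.sign_off())
E
```

```text
the job is handed in; nothing more can be done
None
```

I laid the separator on the lower tile and the second tile on the separator. Then I pressed the button, slid the stop about 44–45 mm towards the stack, let go and backed the arm off. The job was handed in at about 19 s of the 66 s allowed.

**Stack:** In the last pictures, the upper tile's centre is at about (632, 123.6) mm with its long side at 83.3°. The separator read (631, 123.7) mm at 83.3°, and the lower tile (629.5, 123.6) mm at 83.1°. The layers are square to within about 0.3° and lie flat. The two camera views differ by up to about 2 mm. They show the upper tile about 2 mm off the lower one in x, though the lower tile was measured before anything was placed on it.

**Button:** It stands at the next hole with its top at about 89.5 mm. The cradle dimensions put a fully raised button at 90 mm, so I take it as fully up. The stop stands close against the stack.

**Bystanders:** The chisel, mallet and offcut look undisturbed in the last picture, though I did not measure them. The highest force I read was about 10 N, and nothing was dropped.

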